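Uncover the terminals of the power box

TASK

Open the power box with the orange cover for wiring: press its yellow snap tab fully in, then push the orange cover straight back off the terminals and along the parking ledge until it meets the black end stop. Only press and push with the fingertips, never lift or carry the cover; leave it lying flat, and leave the blue-covered box and the things around alone.

Things in the scene. Friction and masses are not known exactly. Their poses are not given: they have to be found in the camera images.
- orange_box: low grey fixed power box with the orange cover, 224 x 96 mm; origin on its underside. x runs from the snap tab to the black end stop (face at x=+108 mm, 50 mm high), z up. The cover's seat over the brass terminals is x=-60 to +20 mm; lips 38 mm high hold the seated cover down by its sides, over 33 mm off the middle line. The bare metal parking ledge is x=+20 to +108 mm, level with the seat (z=26 mm)
- orange_tab_top (a point): centre of the top of the orange box's yellow snap tab (pad 35 x 38 mm, 44 mm above the table when up, 34 mm when in; everything beside it is 30 mm high or less, the cover plate begins 25 mm from its centre toward +x)
- orange_tab (a joint): how far the orange box's snap tab is pressed down, m: 0 up (its catch stands in the cover's slot and blocks the cover), 0.010 fully in. It yields at about 4 N, stops hard when fully in, and stays where it is left; the cover is free from about 0.007
- orange_cover: orange cover, loose, 0.2 kg: plate 80 x 77 x 6 mm, with an upstand along its far edge (60 mm wide, 12 thick, 26 mm above the underside). Origin: centre of the underside; x toward the upstand. Seated: origin at x=-20, z=26 mm of its box, plate top 32 mm above the table; at the end stop x=+68 mm. It slides with 1 to 4 N
- orange_upstand (a point): the orange cover's upstand: middle of its near face (the face that is pushed, looking to the tab), 18 mm above the plate's underside, 12 mm above its top
- blue_box: the same kind of box as orange_box, with a blue cover, standing beside it; to be left alone. Origin and axes as there
- blue_tab (a joint): the blue box's snap tab, as orange_tab; not to be pressed
- blue_cover: blue terminal cover, shaped as orange_cover; stays seated
- battery_mid (a point): centre of a loose black camera battery block, 66 x 102 x 37 mm; bystander
- driver_mid (a point): middle of a loose screwdriver with an orange and black handle, 181 mm long, 21 mm thick; bystander
- ring_mid (a point): centre of a loose black lens ring, 73 mm across, 29 mm high; bystander
- lamp_foot (a point): top of the clamped foot of the white desk lamp, 60 mm above the table at its front edge; fixed obstacle. A thin lower arm climbs from it to the right (-y), 0.3 m to the side and 0.4 m up, then an upper arm leads forward and up to the shade: pass on the robot's side of it or above
Mind the look-alikes: they are no part of the job. Of the things that look like the orange_cover, the largest one is meant.

How it is judged:
On the way, in this order (a step that is already met when the one before it is completed fails the run):
1. the orange box's snap tab is pressed fully in while the cover is still on its seat (value of joint orange_tab above 0.0085 m and x of orange_cover in the frame of orange_box below -0.012 m), for 0.1 s.
2. the orange cover has been pushed off its seat to the end stop (x of orange_cover in the frame of orange_box above 0.06 m), for 0.2 s.
At the end, for the whole second after the job is handed in: The orange cover lies flat (within 0.08 rad) and at rest on the parking ledge, within 8 mm of the end stop and clear of the seat; the blue cover has moved less than 5 mm and its tab is pressed less than 3 mm; the battery, screwdriver and lens ring have moved less than 15 mm (x of orange_cover in the frame of orange_box between 0.06 and 0.072 m and y of orange_cover in the frame of orange_box between -0.006 and 0.006 m and z of orange_cover in the frame of orange_box between 0.022 and 0.03 m and angle between orange_cover's own z axis and vertical below 0.08 rad and linear speed of orange_cover below 0.01 m/s and distance of blue_cover from where it was at the start of the episode below 0.005 m and value of joint blue_tab below 0.003 m and distance of each of battery_mid, driver_mid, ring_mid from where it was at the start of the episode below 0.015 m); the robot touches nothing.
It fails at once if the orange cover is lifted or tipped up (its underside's centre more than 10 mm above its seat, or tilted over 0.25 rad) (z of orange_cover in the frame of orange_box above 0.036 m or angle between orange_cover's own z axis and vertical above 0.25 rad).
It fails at once if the blue box is worked on: its cover moved 5 mm or its tab pressed 3 mm (not (distance of blue_cover from where it was at the start of the episode below 0.005 m) or not (value of joint blue_tab below 0.003 m)).
It fails at once if a bystander is moved by 15 mm or more (not (distance of battery_mid from where it was at the start of the episode below 0.015 m) or not (distance of driver_mid from where it was at the start of the episode below 0.015 m) or not (distance of ring_mid from where it was at the start of the episode below 0.015 m)).
It also fails if it takes over 40 s, if anything falls off the work surface, if the arm or the gripper's body presses on something with over 40 N, if the wrist force passes 120 N, or if a joint passes its speed limit or range.

ROBOT

A 6-joint arm with a two-finger parallel gripper is mounted at the origin on a cart in front of the work surface, level with it; the furniture and walls round the work are solid. World frame = base frame: x ahead of the robot, y to its left, z up, the work surface at z = 0. Lengths are in m, angles in rad, forces in N, time in s.
With the tool pointing down it reaches from about 0.3 to 0.95 m from the base axis. Payload 3.1 kg.
Tool frame: the origin (TCP) lies midway between the tips of the shut fingers; the grasp point (between the pads) lies 19 mm behind it; z points along the fingers, y is the line along which they close (so a half turn about z gives the same grasp; the last joint's range is limited). The gripper opens to 85 mm and grips with 20 to 120 N. Pads are 22 mm wide; open, the fingers measure 114 mm over their backs; the gripper's body (76 mm by 85 mm) begins 54 mm behind the grasp point. The pads swing forward as they close: fully open they stand 13 mm farther back than shut.
Start: joints at [-1.281, 0.308, 1.634, -0, 1.2, -0.07], TCP at [0.22, -0.585, 0.231] pointing down, gripper open.
Joint ranges: [-3.06, 3.06], [-0.79, 1.96], [0.05, 2.63], [-1.19, 4.34], [0.05, 2.64], [-2.94, 2.94]. Speed limits (rad/s): [2.79, 2.79, 3.14, 3.14, 3.14, 3.14].

INTERFACE

Orientations are given as a unit quaternion [x, y, z, w].
In Python, from rig import ctrl gives the robot as it stands.
- The arm moves only by the tool arm_command, never from a script. Its argument "steps" is a list of rows, each an object of numbers: "claw": the closure, from 0 (fully open) to 1 (shut); "tx", "ty", "tz": the shift along the tool's x, y, z in mm; "wx", "wy", "wz": the turn, a rotation vector about the tool's x, y, z in degrees. In form: [{"claw": .., "tx": .., "ty": .., "tz": .., "wx": .., "wy": .., "wz": ..}, ...]. A call has 1 to 12 rows; each row is the pose to reach, as a shift and turn from the pose commanded when the call began, along the tool's axes at that moment; what a row does not reach only later rows make up. A row lasts 1/12 s, in which the tool goes at most 41.7 mm and 7.16 degrees, less where a joint would pass 70% of its speed; a pose out of reach is approached as far as the arm can. A call with a gripper value outside its range is refused whole. The fingers move at their own pace and stop on an object; "newtons" is the grip in N (left out, the last holds). Time passes only in rows, so rows that repeat a pose let the fingers close. It gives the time, the measured TCP pose, the force, the opening and the grip force at its end, in the units of the state.
- ctrl.observe(): the state, without advancing time (a new reading comes with each control period).
- ctrl.grab_frame(name): name is "scene" or "top"; returns a dict with "color" (384x512x3 uint8, red, green, blue), "fx", "fy", "cx", "cy" (pixels), "rvec" (rotation vector, rad) and "tvec" (3), from world to camera coordinates, as OpenCV has them. Camera axes: x right, y down, z forward; pixel columns grow to the right and rows downward; lengths in m; the calibration is good to about 2 mm. A picture is of the moment at which its call begins. There is no depth.
- ctrl.close_job(): hands the job in; it is judged then, once.
Trained networks look in the newest picture that a camera, given by its name, has taken for a name from the list of things; names that differ only in an ending like _2 or _b are one class to them, and where a whole thing is asked for, a point or a joint stands for the part that bears it (a point fixed in the world has none). Each returns a list of dicts, best first, with "conf" (0 to 1); they miss things now and then, are a little off and sometimes report something else, mostly with a low value. They report only what shows in the picture. A call takes as long as a camera call. They do not tell look-alikes from the thing itself.
- ctrl.spot_in(thing, camera): "location" ([x, y, z] in m, in world coordinates, good to about 4 mm: the middle of the surface that is visible of it).
- ctrl.silhouettes(thing, camera): "region" (384x512 bool, what is visible of it).
The state is a dict: "time_s": time; "joint_pos": joint angles; "dq": joint speeds; "effort": joint torques, N m; "ee_pos": TCP position; "ee_rot": TCP orientation; "wrist_force": force on the tool from outside, world axes, zero at the start; "ft_torque": the same for the moment, N m; "gripper_width": finger opening in m; "gripper_force": force on a finger pad.
Only numpy, scipy, OpenCV 4.12 (cv2) and the standard library are available. Lean on these libraries where they do the work, as an engineer would, in place of code of your own. Each camera call takes 0.05 s, during which the arm holds its last target. There are 200 camera calls.

## Working session

There is one attempt and no reset: what is moved stays moved. The work goes in short steps, Python scripts to look and compute and a tool call to move; the robot and the scene stay as the last step left them, time stands still between calls to the robot, and variables do not carry over. Pictures are saved under pics/ and viewed, at most 10 in all, crops included, and the job is handed in when it is done.

Besides the shell and the picture viewer there is one more tool, called after ">>>" by a JSON object that holds its "fn" and its "kwargs". arm_command: Moves the arm, as the interface text tells. Its arguments: {"type":"object","properties":{"steps":{"type":"array","items":{"type":"object","properties":{"claw":{"type":"number"},"tx":{"type":"number"},"ty":{"type":"number"},"tz":{"type":"number"},"wx":{"type":"number"},"wy":{"type":"number"},"wz":{"type":"number"}}}},"newtons":{"type":"number"}},"required":["steps"]}

```bash
mkdir -p pics; python3 - <<'E'
from rig import ctrl
import cv2,numpy as np
for c in("scene","top"):
    f=ctrl.grab_frame(c); cv2.imwrite(f"pics/{c}0.png",cv2.cvtColor(f["color"],cv2.COLOR_RGB2BGR))
    print(c,f["fx"],f["cx"],f["cy"],np.round(f["rvec"],4),np.round(f["tvec"],4))
    for t in("orange_box","orange_tab_top","orange_cover","orange_upstand","blue_cover","blue_box","battery_mid","driver_mid","ring_mid","lamp_foot"):
        print(t,[(np.round(d["location"],3).tolist(),round(d["conf"],2)) for d in ctrl.spot_in(t,c)[:4]])
s=ctrl.observe();print(s["time_s"],s["ee_pos"],s["ee_rot"],s["gripper_width"])
E
```

```text
scene 451.7121180273253 251.07179800858233 188.12169944142173 [ 1.9794 -1.1809  0.5529] [-0.2247  0.3427  1.1991]
orange_box [([0.607, 0.244, 0.022], 0.66)]
orange_tab_top []
orange_cover [([0.426, 0.428, 0.001], 0.47), ([0.547, 0.251, 0.048], 0.42), ([0.607, 0.245, 0.021], 0.27)]
orange_upstand [([0.546, 0.249, 0.045], 0.48)]
blue_cover [([0.561, 0.064, 0.033], 0.85)]
blue_box [([0.551, 0.05, 0.03], 0.59)]
battery_mid [([0.497, -0.202, 0.035], 0.66)]
driver_mid [([0.358, -0.145, 0.012], 0.68)]
ring_mid [([0.727, 0.257, 0.02], 0.64)]
lamp_foot []
top 347.90062653298554 259.4704491100921 189.20739669688288 [ 2.1798 -2.1472  0.0924] [0.0402 0.5207 1.1997]
orange_box [([0.56, 0.275, 0.026], 0.96)]
orange_tab_top [([0.456, 0.251, 0.047], 0.47)]
orange_cover [([0.615, 0.429, 0.005], 0.72), ([0.515, 0.27, 0.032], 0.71), ([0.431, 0.414, 0.004], 0.61)]
orange_upstand [([0.512, 0.268, 0.034], 0.81), ([0.611, 0.434, -0.0], 0.61), ([0.432, 0.413, -0.0], 0.55)]
blue_cover [([0.55, 0.069, 0.034], 0.63)]
blue_box [([0.595, 0.069, 0.03], 0.57)]
battery_mid [([0.511, -0.193, 0.036], 0.79), ([0.596, 0.068, 0.029], 0.53), ([0.55, 0.067, 0.034], 0.24)]
driver_mid [([0.36, -0.143, 0.021], 0.65)]
ring_mid [([0.731, 0.265, 0.027], 0.46)]
lamp_foot []
1.1 [ 0.22002172 -0.58499641  0.23126647] [ 9.83862588e-01  1.78925703e-01 -5.20540317e-06 -5.14981746e-06] 0.08567938686181012
```

```bash
python3 - <<'E'
import cv2
t=cv2.imread("pics/top0.png");s=cv2.imread("pics/scene0.png")
cv2.imwrite("pics/topx.png",cv2.resize(t,(768,576),interpolation=cv2.INTER_CUBIC))
cv2.imwrite("pics/scx.png",cv2.resize(s,(768,576),interpolation=cv2.INTER_CUBIC))
E
```

```text
(no output)
```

View pics/topx.png

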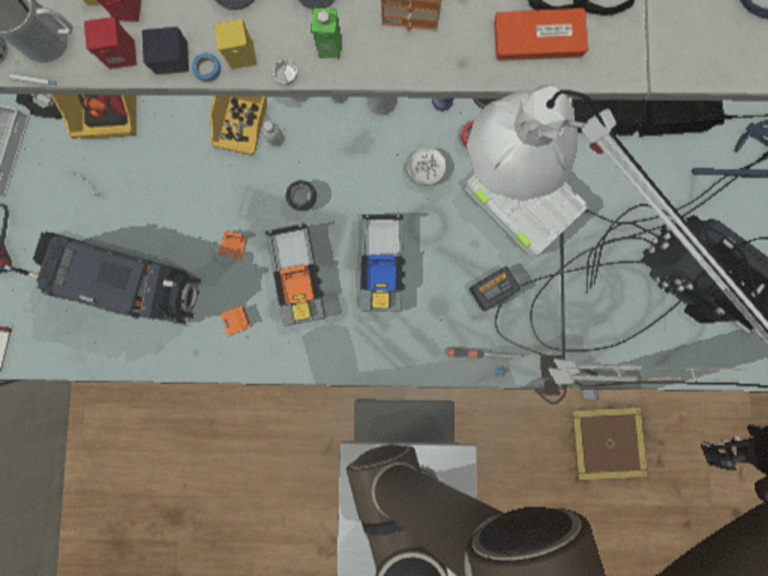

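View pics/scx.png

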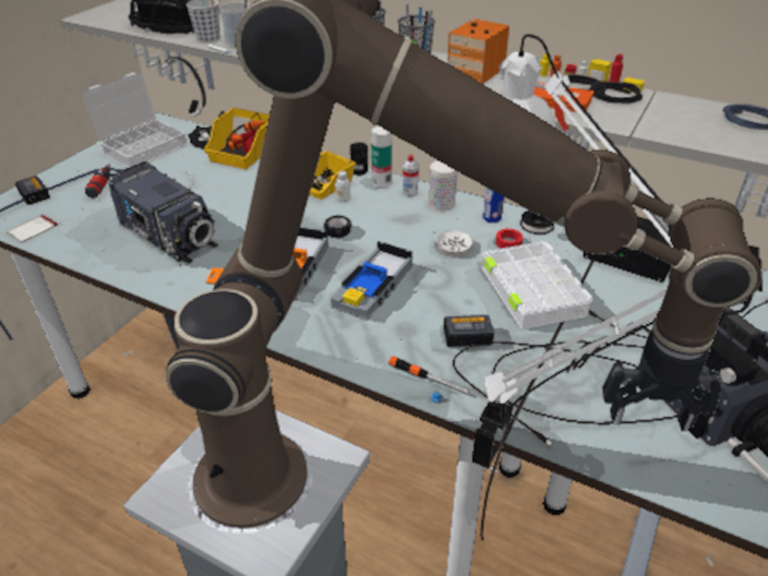

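The top view shows the orange box at about (295,275) with its yellow tab at (300,311) and end stop near (289,230). The blue box is at (381,262) and two small orange look-alikes are at (233,245) and (236,320). The lamp foot is near (560,368), so I'll go round it on the robot's side. Next I'll rectify a crop to get the box pose.

```bash
cat >h.py <<'E'
import cv2,numpy as np
from rig import ctrl
def cam(f):
    K=np.array([[f["fx"],0,f["cx"]],[0,f["fy"],f["cy"]],[0,0,1]]);R=cv2.Rodrigues(np.array(f["rvec"]))[0];return K,R,np.array(f["tvec"]).reshape(3)
def unproj(f,uv,z):
    K,R,t=cam(f);uv=np.atleast_2d(uv).astype(float)
    d=(R.T@np.linalg.inv(K)@np.c_[uv,np.ones(len(uv))].T).T;c=-R.T@t
    return c+d*((z-c[2])/d[:,2])[:,None]
def ortho(f,x0,x1,y0,y1,z,s):  # up=+x, left=+y ; s px per m
    K,R,t=cam(f)
    r,c=np.mgrid[0:int((x1-x0)*s),0:int((y1-y0)*s)]
    P=np.stack([x1-r/s,y1-c/s,np.full(r.shape,z)],-1)@R.T+t
    q=P@K.T;q=(q[...,:2]/q[...,2:]).astype(np.float32)
    return cv2.remap(f["color"][...,::-1].copy(),q[...,0],q[...,1],cv2.INTER_CUBIC)
E
python3 - <<'E'
from h import *
f=ctrl.grab_frame("top")
o=ortho(f,.40,.70,.15,.40,.032,1900);o[::95,:]=(0,0,0);o[:,::95]=(0,0,0)
cv2.imwrite("pics/ortho.png",o)
hsv=cv2.cvtColor(f["color"],cv2.COLOR_RGB2HSV)
for n,lo,hi,z in(("tab",(22,120,120),(34,255,255),.044),("cover",(4,120,100),(19,255,255),.032)):
    m=cv2.inRange(hsv,lo,hi)
    k,l,st,c=cv2.connectedComponentsWithStats(m)
    for i in range(1,k):
        p=unproj(f,c[i],z)[0]
        if st[i,4]>30 and .35<p[0]<.7 and -.05<p[1]<.5:
            v,u=np.where(l==i);P=unproj(f,np.c_[u,v],z)[:,:2];r=cv2.minAreaRect(P.astype(np.float32)*1000)
            print(n,st[i,4],p.round(4),np.round(r[0]),np.round(r[1]),round(r[2],1))
m=ctrl.silhouettes("orange_box","top")[0]["region"];v,u=np.where(m)
r=cv2.minAreaRect((unproj(f,np.c_[u,v],.02)[:,:2]*1000).astype(np.float32));print("box",r)
print("camera pos",-cam(f)[1].T@cam(f)[2])
E
```

```text
tab 85 [0.483  0.0688 0.044 ] [484.  70.] [35. 35.] 0.9
tab 95 [0.4546 0.251  0.044 ] [455. 252.] [38. 37.] 13.1
cover 216 [0.6104 0.4209 0.032 ] [609. 421.] [54. 55.] 78.5
cover 421 [0.5172 0.2665 0.032 ] [516. 266.] [83. 67.] 13.0
cover 232 [0.4309 0.406  0.032 ] [431. 407.] [54. 55.] 22.8
box ((541.51953125, 269.1400451660156), (238.27023315429688, 110.37185668945312), 12.973057746887207)
camera pos [0.39824296 0.02971092 1.24599933]
```

View pics/ortho.png

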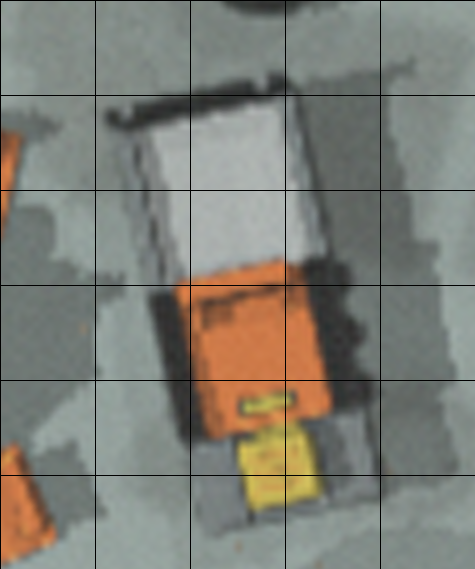

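>>> {"fn": "arm_command", "kwargs": {"steps": [{"claw": 1, "tx": 0, "ty": 0, "tz": 0}]}}

```text
schema error: expected keys claw, tx, ty, tz, wx, wy, wz
```

The rectified view (grid 50 mm, up = +x) shows the orange box at a yaw of about 13°. Its tab is at about (0.455, 0.252) and the box origin at about (0.537, 0.271). I'll set off with the fingers shut, staying on the robot's side of the lamp.

>>> {"fn": "arm_command", "kwargs": {"steps": [{"claw": 1, "tx": 14, "ty": -38, "tz": -5, "wx": 0, "wy": 0, "wz": 3}, {"claw": 1, "tx": 20, "ty": -77, "tz": -10, "wx": 0, "wy": 0, "wz": 7.6}, {"claw": 1, "tx": 28, "ty": -115, "tz": -10, "wx": 0, "wy": 0, "wz": 7.6}, {"claw": 1, "tx": 37, "ty": -154, "tz": -10, "wx": 0, "wy": 0, "wz": 7.6}, {"claw": 1, "tx": 46, "ty": -192, "tz": -10, "wx": 0, "wy": 0, "wz": 7.6}, {"claw": 1, "tx": 55, "ty": -230, "tz": -10, "wx": 0, "wy": 0, "wz": 7.6}, {"claw": 1, "tx": 82, "ty": -252, "tz": -10, "wx": 0, "wy": 0, "wz": 7.6}, {"claw": 1, "tx": 109, "ty": -274, "tz": -10, "wx": 0, "wy": 0, "wz": 7.6}, {"claw": 1, "tx": 136, "ty": -296, "tz": -10, "wx": 0, "wy": 0, "wz": 7.6}, {"claw": 1, "tx": 164, "ty": -317, "tz": -10, "wx": 0, "wy": 0, "wz": 7.6}, {"claw": 1, "tx": 192, "ty": -339, "tz": -10, "wx": 0, "wy": 0, "wz": 7.6}, {"claw": 1, "tx": 192, "ty": -339, "tz": -10, "wx": 0, "wy": 0, "wz": 7.6}]}}

```text
time_s: 2.2
ee_pos: [0.2826, -0.1953, 0.2414]
ee_rot: [0.993, 0.117, 0.001, -0.001]
wrist_force: [-0.1, -1.2, -0.4]
gripper_width: 0.0002
gripper_force: 0.0
```

>>> {"fn": "arm_command", "kwargs": {"steps": [{"claw": 1, "tx": 270, "ty": -396, "tz": 80, "wx": 0, "wy": 0, "wz": 0}, {"claw": 1, "tx": 270, "ty": -396, "tz": 80, "wx": 0, "wy": 0, "wz": 0}, {"claw": 1, "tx": 270, "ty": -396, "tz": 80, "wx": 0, "wy": 0, "wz": 0}, {"claw": 1, "tx": 270, "ty": -396, "tz": 80, "wx": 0, "wy": 0, "wz": 0}, {"claw": 1, "tx": 270, "ty": -396, "tz": 80, "wx": 0, "wy": 0, "wz": 0}, {"claw": 1, "tx": 270, "ty": -396, "tz": 80, "wx": 0, "wy": 0, "wz": 0}, {"claw": 1, "tx": 270, "ty": -396, "tz": 80, "wx": 0, "wy": 0, "wz": 0}, {"claw": 1, "tx": 270, "ty": -396, "tz": 80, "wx": 0, "wy": 0, "wz": 0}, {"claw": 1, "tx": 270, "ty": -396, "tz": 80, "wx": 0, "wy": 0, "wz": 0}, {"claw": 1, "tx": 270, "ty": -396, "tz": 80, "wx": 0, "wy": 0, "wz": 0}, {"claw": 1, "tx": 270, "ty": -396, "tz": 80, "wx": 0, "wy": 0, "wz": 0}, {"claw": 1, "tx": 270, "ty": -396, "tz": 80, "wx": 0, "wy": 0, "wz": 0}]}}

```text
time_s: 3.2
ee_pos: [0.4557, 0.2495, 0.1608]
ee_rot: [0.993, 0.114, 0.001, -0.0]
wrist_force: [-0.0, 0.0, 0.6]
gripper_width: -0.0001
gripper_force: 0.0
```

>>> {"fn": "arm_command", "kwargs": {"steps": [{"claw": 1, "tx": 0, "ty": 0, "tz": 0, "wx": 0, "wy": 0, "wz": 0}, {"claw": 1, "tx": 0, "ty": 0, "tz": 0, "wx": 0, "wy": 0, "wz": 0}, {"claw": 1, "tx": 0, "ty": 0, "tz": 0, "wx": 0, "wy": 0, "wz": 0}, {"claw": 1, "tx": 0, "ty": 0, "tz": 0, "wx": 0, "wy": 0, "wz": 0}]}}

```text
time_s: 3.53
ee_pos: [0.4539, 0.2451, 0.1612]
ee_rot: [0.994, 0.113, -0.0, 0.0]
wrist_force: [0.1, -0.9, 0.2]
gripper_width: -0.0
gripper_force: 0.0
```

```bash
python3 - <<'E'
from h import *
f=ctrl.grab_frame("scene")
for t in("orange_tab_top","orange_upstand","orange_cover"):
    for c in("scene",):print(t,[(np.round(d["location"],3).tolist(),round(d["conf"],2)) for d in ctrl.spot_in(t,c)[:4]])
K,R,t=cam(f)
d=np.array([.973,.231,0]);n=np.array([-.231,.973,0]);o=np.array([.537,.2705,0]);z=np.array([0,0,1.])
im=f["color"][...,::-1].copy();S=3
def P(x,y,h):
    p=R@(o+d*x+n*y+z*h)+t;q=K@p;return q[:2]/q[2]
c=P(-.03,0,.05).astype(int);x0,y0=c[0]-110,c[1]-90
im=cv2.resize(im[max(y0,0):y0+180,max(x0,0):x0+220],None,fx=S,fy=S,interpolation=cv2.INTER_CUBIC)
x0=max(x0,0);y0=max(y0,0)
def poly(pts):
    q=np.array([(P(*p)-[x0,y0])*S+S/2 for p in pts]).astype(np.int32);cv2.polylines(im,[q],True,(0,255,0),1)
poly([(-.1025,-.019,.044),(-.0675,-.019,.044),(-.0675,.019,.044),(-.1025,.019,.044)])
poly([(-.06,-.0385,.032),(.02,-.0385,.032),(.02,.0385,.032),(-.06,.0385,.032)])
poly([(.008,-.03,.052),(.02,-.03,.052),(.02,.03,.052),(.008,.03,.052)])
cv2.imwrite("pics/s1.png",im);s=ctrl.observe();print(s["ee_pos"],s["ee_rot"],s["wrist_force"])
E
```

```text
orange_tab_top []
orange_upstand [([0.528, 0.268, 0.033], 0.7), ([0.559, 0.067, 0.032], 0.64), ([0.426, 0.407, 0.005], 0.44)]
orange_cover [([0.612, 0.43, 0.002], 0.7), ([0.43, 0.408, -0.0], 0.66), ([0.529, 0.267, 0.037], 0.55)]
[0.45428994 0.24552127 0.16168708] [ 9.93639532e-01  1.12607325e-01  2.65995120e-04 -2.57751761e-05] [-0.73449896  0.34519757 -0.10004127]
```

View pics/s1.png

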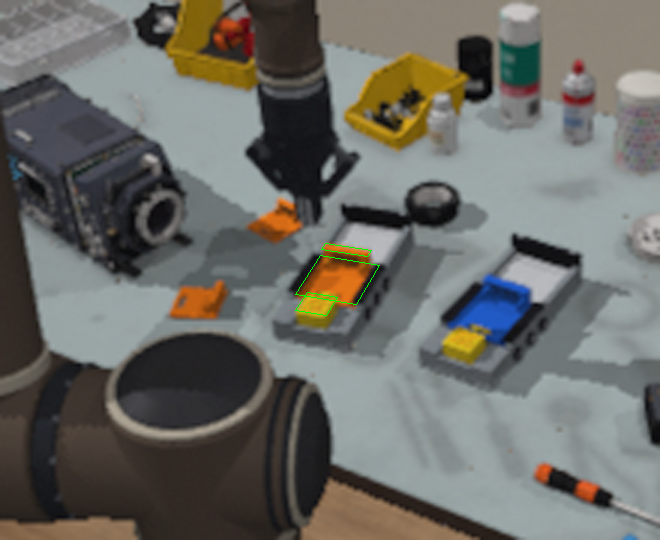

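The overlay matches the box to within a few mm, with the tab at crop (317,310), and the gripper is above it. Going down now.

>>> {"fn": "arm_command", "kwargs": {"steps": [{"claw": 1, "tx": 0, "ty": -6, "tz": 35, "wx": 0, "wy": 0, "wz": 0}, {"claw": 1, "tx": 0, "ty": -6, "tz": 70, "wx": 0, "wy": 0, "wz": 0}, {"claw": 1, "tx": 0, "ty": -6, "tz": 95, "wx": 0, "wy": 0, "wz": 0}, {"claw": 1, "tx": 0, "ty": -6, "tz": 110, "wx": 0, "wy": 0, "wz": 0}, {"claw": 1, "tx": 0, "ty": -6, "tz": 113, "wx": 0, "wy": 0, "wz": 0}, {"claw": 1, "tx": 0, "ty": -6, "tz": 116, "wx": 0, "wy": 0, "wz": 0}, {"claw": 1, "tx": 0, "ty": -6, "tz": 119, "wx": 0, "wy": 0, "wz": 0}, {"claw": 1, "tx": 0, "ty": -6, "tz": 122, "wx": 0, "wy": 0, "wz": 0}, {"claw": 1, "tx": 0, "ty": -6, "tz": 124, "wx": 0, "wy": 0, "wz": 0}, {"claw": 1, "tx": 0, "ty": -6, "tz": 126, "wx": 0, "wy": 0, "wz": 0}, {"claw": 1, "tx": 0, "ty": -6, "tz": 126, "wx": 0, "wy": 0, "wz": 0}]}}

```text
time_s: 4.65
ee_pos: [0.4537, 0.2524, 0.0359]
ee_rot: [0.994, 0.113, 0.001, -0.0]
wrist_force: [-0.3, -1.8, 2.9]
gripper_width: 0.0004
gripper_force: 1.5
```

>>> {"fn": "arm_command", "kwargs": {"steps": [{"claw": 1, "tx": 0, "ty": 0, "tz": 1, "wx": 0, "wy": 0, "wz": 0}, {"claw": 1, "tx": 0, "ty": 0, "tz": 2, "wx": 0, "wy": 0, "wz": 0}, {"claw": 1, "tx": 0, "ty": 0, "tz": 3, "wx": 0, "wy": 0, "wz": 0}, {"claw": 1, "tx": 0, "ty": 0, "tz": 3, "wx": 0, "wy": 0, "wz": 0}, {"claw": 1, "tx": 0, "ty": 0, "tz": 3, "wx": 0, "wy": 0, "wz": 0}]}}

```text
time_s: 5.07
ee_pos: [0.4537, 0.2526, 0.0339]
ee_rot: [0.994, 0.113, 0.0, 0.0]
wrist_force: [-3.5, -3.4, 14.2]
gripper_width: -0.0002
gripper_force: 6.7
```

The tab is fully in: the tip stopped hard at z=33.9 mm with 14 N. Next I'll lift, move over the plate and lower just in front of the upstand.

>>> {"fn": "arm_command", "kwargs": {"steps": [{"claw": 1, "tx": 0, "ty": 0, "tz": -20, "wx": 0, "wy": 0, "wz": 0}, {"claw": 1, "tx": 0, "ty": 1, "tz": -38, "wx": 0, "wy": 0, "wz": 0}, {"claw": 1, "tx": 30, "ty": 1, "tz": -38, "wx": 0, "wy": 0, "wz": 0}, {"claw": 1, "tx": 60, "ty": 1, "tz": -38, "wx": 0, "wy": 0, "wz": 0}, {"claw": 1, "tx": 68, "ty": 1, "tz": -38, "wx": 0, "wy": 0, "wz": 0}, {"claw": 1, "tx": 68, "ty": 1, "tz": -30, "wx": 0, "wy": 0, "wz": 0}, {"claw": 1, "tx": 68, "ty": 1, "tz": -20, "wx": 0, "wy": 0, "wz": 0}, {"claw": 1, "tx": 68, "ty": 1, "tz": -12, "wx": 0, "wy": 0, "wz": 0}, {"claw": 1, "tx": 68, "ty": 1, "tz": -8, "wx": 0, "wy": 0, "wz": 0}, {"claw": 1, "tx": 68, "ty": 1, "tz": -8, "wx": 0, "wy": 0, "wz": 0}]}}

```text
time_s: 5.9
ee_pos: [0.5162, 0.2657, 0.0375]
ee_rot: [0.994, 0.113, -0.003, 0.001]
wrist_force: [-0.3, 0.5, 0.5]
gripper_width: 0.0001
gripper_force: 0.0
```

```bash
python3 - <<'E'
from h import *
f=ctrl.grab_frame("scene")
K,R,t=cam(f);q=K@(R@np.array([.53,.268,.04])+t);u,v=(q[:2]/q[2]).astype(int)
cv2.imwrite("pics/s2.png",cv2.resize(f["color"][max(v-50,0):v+50,max(u-65,0):u+65,::-1],None,fx=6,fy=6,interpolation=cv2.INTER_CUBIC))
s=ctrl.observe();print(s["ee_pos"],s["ee_rot"],s["wrist_force"])
E
```

```text
[0.51715648 0.26605537 0.03855519] [ 9.93538596e-01  1.13477563e-01 -1.90464096e-03  5.21887855e-04] [-0.93433814 -0.13066224 -0.49309048]
```

View pics/s2.png

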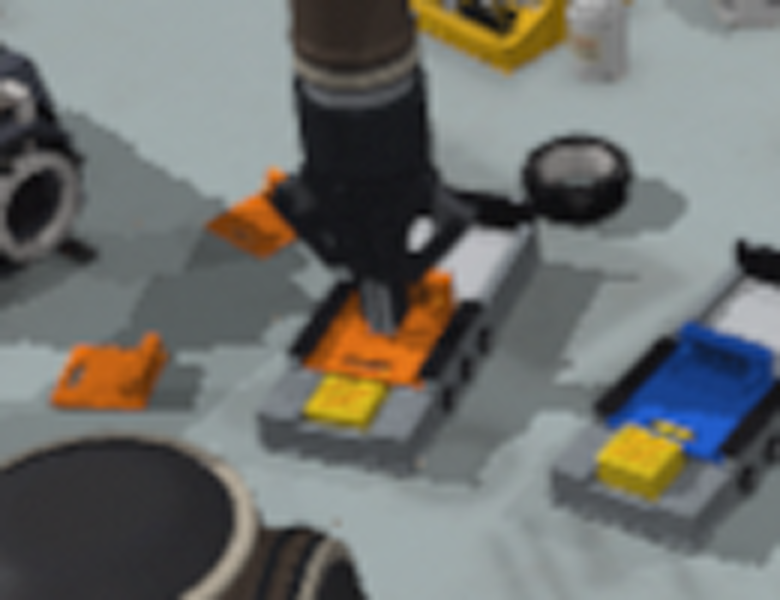

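The tab is in, flush with the body at (345,400), and the fingertips sit over the plate at (381,325) just in front of the upstand. Pushing now.

>>> {"fn": "arm_command", "kwargs": {"steps": [{"claw": 1, "tx": 7, "ty": 1, "tz": 0, "wx": 0, "wy": 0, "wz": 0}, {"claw": 1, "tx": 14, "ty": 1, "tz": 0, "wx": 0, "wy": 0, "wz": 0}, {"claw": 1, "tx": 20, "ty": 1, "tz": 0, "wx": 0, "wy": 0, "wz": 0}, {"claw": 1, "tx": 26, "ty": 1, "tz": 0, "wx": 0, "wy": 0, "wz": 0}, {"claw": 1, "tx": 32, "ty": 1, "tz": 0, "wx": 0, "wy": 0, "wz": 0}, {"claw": 1, "tx": 38, "ty": 1, "tz": 0, "wx": 0, "wy": 0, "wz": 0}, {"claw": 1, "tx": 44, "ty": 1, "tz": 0, "wx": 0, "wy": 0, "wz": 0}, {"claw": 1, "tx": 50, "ty": 1, "tz": 0, "wx": 0, "wy": 0, "wz": 0}]}}

```text
time_s: 6.62
ee_pos: [0.5689, 0.2771, 0.0403]
ee_rot: [0.994, 0.113, -0.0, 0.0]
wrist_force: [-1.2, 0.6, 0.1]
gripper_width: -0.0001
gripper_force: 0.7
```

>>> {"fn": "arm_command", "kwargs": {"steps": [{"claw": 1, "tx": 6, "ty": 0, "tz": 0, "wx": 0, "wy": 0, "wz": 0}, {"claw": 1, "tx": 12, "ty": 0, "tz": 0, "wx": 0, "wy": 0, "wz": 0}, {"claw": 1, "tx": 18, "ty": 0, "tz": 0, "wx": 0, "wy": 0, "wz": 0}, {"claw": 1, "tx": 24, "ty": 0, "tz": 0, "wx": 0, "wy": 0, "wz": 0}, {"claw": 1, "tx": 30, "ty": 0, "tz": 0, "wx": 0, "wy": 0, "wz": 0}, {"claw": 1, "tx": 36, "ty": 0, "tz": 0, "wx": 0, "wy": 0, "wz": 0}, {"claw": 1, "tx": 40, "ty": 0, "tz": 0, "wx": 0, "wy": 0, "wz": 0}, {"claw": 1, "tx": 43, "ty": 0, "tz": 0, "wx": 0, "wy": 0, "wz": 0}, {"claw": 1, "tx": 43, "ty": 0, "tz": 0, "wx": 0, "wy": 0, "wz": 0}]}}

```text
time_s: 7.37
ee_pos: [0.6112, 0.2869, 0.0403]
ee_rot: [0.994, 0.113, 0.001, -0.0]
wrist_force: [-0.5, -0.4, -0.2]
gripper_width: -0.0
gripper_force: 0.0
```

```bash
python3 - <<'E'
from h import *
f=ctrl.grab_frame("scene")
K,R,t=cam(f);q=K@(R@np.array([.57,.275,.04])+t);u,v=(q[:2]/q[2]).astype(int)
cv2.imwrite("pics/s3.png",cv2.resize(f["color"][max(v-50,0):v+50,max(u-65,0):u+65,::-1],None,fx=6,fy=6,interpolation=cv2.INTER_CUBIC))
E
```

```text
(no output)
```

View pics/s3.png

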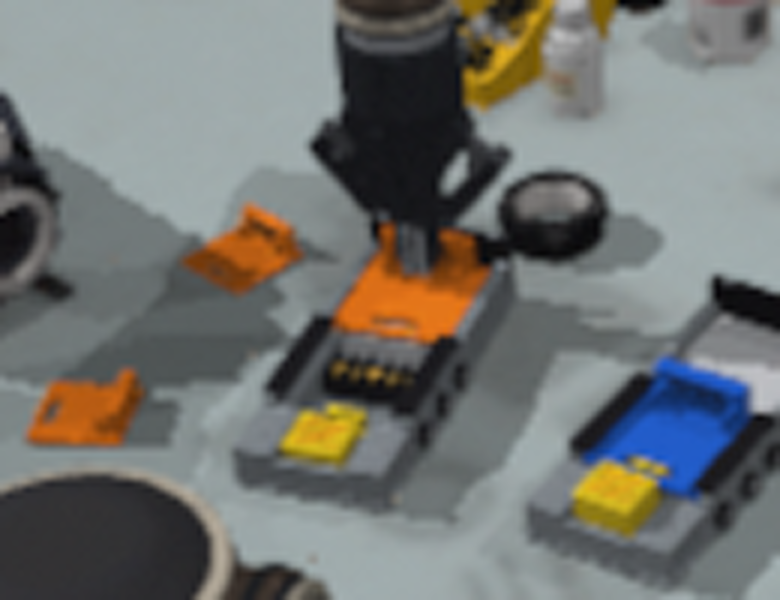

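The cover is nearly at the stop, with its plate at (415,290) and the terminals exposed at (370,375). I'll nudge it until the contact force rises.

>>> {"fn": "arm_command", "kwargs": {"steps": [{"claw": 1, "tx": 2, "ty": 0, "tz": 0, "wx": 0, "wy": 0, "wz": 0}, {"claw": 1, "tx": 4, "ty": 0, "tz": 0, "wx": 0, "wy": 0, "wz": 0}, {"claw": 1, "tx": 5, "ty": 0, "tz": 0, "wx": 0, "wy": 0, "wz": 0}, {"claw": 1, "tx": 6, "ty": 0, "tz": 0, "wx": 0, "wy": 0, "wz": 0}, {"claw": 1, "tx": 6, "ty": 0, "tz": 0, "wx": 0, "wy": 0, "wz": 0}]}}

```text
time_s: 7.83
ee_pos: [0.6161, 0.288, 0.0402]
ee_rot: [0.994, 0.113, 0.0, 0.0]
wrist_force: [-0.5, -0.4, -0.7]
gripper_width: 0.0002
gripper_force: 0.2
```

>>> {"fn": "arm_command", "kwargs": {"steps": [{"claw": 1, "tx": 1, "ty": 0, "tz": 0, "wx": 0, "wy": 0, "wz": 0}, {"claw": 1, "tx": 2, "ty": 0, "tz": 0, "wx": 0, "wy": 0, "wz": 0}, {"claw": 1, "tx": 3, "ty": 0, "tz": 0, "wx": 0, "wy": 0, "wz": 0}, {"claw": 1, "tx": 3, "ty": 0, "tz": 0, "wx": 0, "wy": 0, "wz": 0}]}}

```text
time_s: 8.17
ee_pos: [0.6185, 0.2886, 0.0402]
ee_rot: [0.994, 0.113, -0.001, 0.0]
wrist_force: [-2.2, -1.2, 0.3]
gripper_width: 0.0001
gripper_force: 1.3
```

>>> {"fn": "arm_command", "kwargs": {"steps": [{"claw": 1, "tx": 1, "ty": 0, "tz": 0, "wx": 0, "wy": 0, "wz": 0}, {"claw": 1, "tx": 2, "ty": 0, "tz": 0, "wx": 0, "wy": 0, "wz": 0}, {"claw": 1, "tx": 2, "ty": 0, "tz": 0, "wx": 0, "wy": 0, "wz": 0}, {"claw": 1, "tx": 2, "ty": 0, "tz": 0, "wx": 0, "wy": 0, "wz": 0}]}}

```text
time_s: 8.5
ee_pos: [0.6185, 0.2886, 0.0402]
ee_rot: [0.994, 0.113, -0.003, 0.001]
wrist_force: [-6.6, -1.4, 5.0]
gripper_width: 0.0002
gripper_force: 3.7
```

The TCP no longer advances and the force has risen, so the cover is at the stop. Backing off, then up.

>>> {"fn": "arm_command", "kwargs": {"steps": [{"claw": 1, "tx": -5, "ty": 0, "tz": 0, "wx": 0, "wy": 0, "wz": 0}, {"claw": 1, "tx": -15, "ty": 0, "tz": -1, "wx": 0, "wy": 0, "wz": 0}, {"claw": 1, "tx": -22, "ty": 0, "tz": -5, "wx": 0, "wy": 0, "wz": 0}, {"claw": 1, "tx": -22, "ty": 0, "tz": -40, "wx": 0, "wy": 0, "wz": 0}, {"claw": 1, "tx": -60, "ty": 0, "tz": -80, "wx": 0, "wy": 0, "wz": 0}, {"claw": 1, "tx": -100, "ty": 0, "tz": -110, "wx": 0, "wy": 0, "wz": 0}, {"claw": 1, "tx": -140, "ty": 0, "tz": -130, "wx": 0, "wy": 0, "wz": 0}, {"claw": 1, "tx": -170, "ty": 0, "tz": -140, "wx": 0, "wy": 0, "wz": 0}, {"claw": 1, "tx": -190, "ty": 0, "tz": -150, "wx": 0, "wy": 0, "wz": 0}, {"claw": 1, "tx": -190, "ty": 0, "tz": -150, "wx": 0, "wy": 0, "wz": 0}, {"claw": 1, "tx": -190, "ty": 0, "tz": -150, "wx": 0, "wy": 0, "wz": 0}]}}

```text
time_s: 9.42
ee_pos: [0.4359, 0.2468, 0.1921]
ee_rot: [0.994, 0.114, 0.003, -0.001]
wrist_force: [0.0, 0.0, -0.4]
gripper_width: -0.0001
gripper_force: 0.0
```

```bash
python3 - <<'E'
from h import *
f=ctrl.grab_frame("scene")
K,R,t=cam(f);q=K@(R@np.array([.57,.275,.04])+t);u,v=(q[:2]/q[2]).astype(int)
a=cv2.resize(f["color"][max(v-50,0):v+50,max(u-65,0):u+65,::-1],(520,400),interpolation=cv2.INTER_CUBIC)
g=ctrl.grab_frame("top");b=ortho(g,.40,.70,.16,.36,.032,1333)
cv2.imwrite("pics/s4.png",np.hstack([a,b[:400,:266]]));print(ctrl.observe()["ee_pos"])
E
```

```text
Traceback (most recent call last):
ValueError: all the input array dimensions except for the concatenation axis must match exactly, but along dimension 0, the array at index 0 has size 400 and the array at index 1 has size 399
```

```bash
python3 - <<'E'
from h import *
f=ctrl.grab_frame("scene")
K,R,t=cam(f);q=K@(R@np.array([.57,.275,.04])+t);u,v=(q[:2]/q[2]).astype(int)
a=cv2.resize(f["color"][max(v-50,0):v+50,max(u-65,0):u+65,::-1],(520,400),interpolation=cv2.INTER_CUBIC)
g=ctrl.grab_frame("top");b=cv2.resize(ortho(g,.40,.70,.16,.36,.032,1333),(267,400))
cv2.imwrite("pics/s4.png",np.hstack([a,b]))
E
```

```text
(no output)
```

View pics/s4.png

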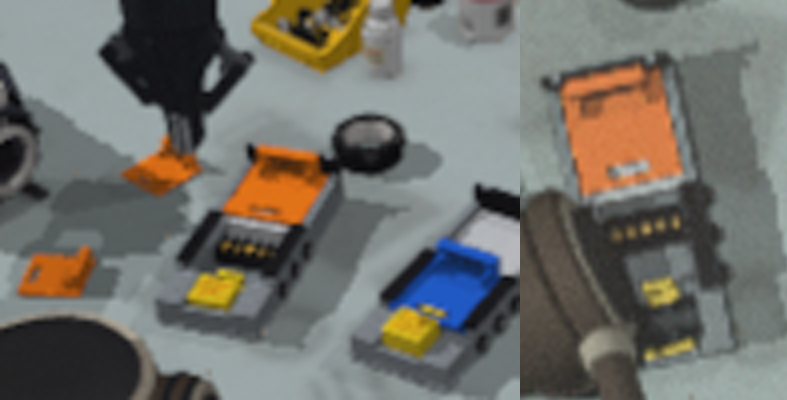

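The cover lies flat against the black end stop, with its upstand at (290,160) touching the stop. It sits centred and straight, the terminals at (245,248) are bare, and the gripper is clear, so I'm handing in.

```bash
python3 -c "
from rig import ctrl
print(ctrl.close_job())"
```

```text
the job is handed in; nothing more can be done
None
```

I pressed the orange box's snap tab fully in and pushed the orange cover flat along the ledge to the black end stop, left the blue box and the things around alone, and handed the job in; the hand-in call returned no verdict.

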